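# Read a test card under a hand loupe

## Task

Swing the window flap of the card-reading stage fully shut, so that its tab sits down behind the front rim. Then pick up the hand loupe and hold it still and level with the lens centred above the middle of the test card, the mid-plane of the lens at the height shown by the marker's pointed blade, touching neither stage nor marker. Finish while still holding the loupe there; do not shift the marker, and leave the cup, timer and bottle where they stand.

Things in the scene. Friction and masses are not known exactly. Their poses are not given: they have to be found in the camera images.
- stage: Card-reading stage, grey plastic block fixed to the worktop, 116 (its x) x 76 (its y) x 16 mm high, card lying along its x. Origin under the block's middle, on the worktop. Flap hinge at its +x end, away from the robot, between ears 31 mm high; at its -x end a rim 60 mm wide, 6 mm thick, 28 mm high. Foot and post on its +y side; -x and -y sides are open for the gripper. Yaw -0.3 to 0.3.
- gauge_post (a point): Foot of the steel gauge post, on the worktop: a fixed upright post of 10 mm diameter, 130 mm high, at stage x 0, y +85 mm. The height marker's collar (18 mm wide) sits on it.
- read_point (a point): Middle of the test card's upper face (the card is 68 mm along the stage's x, 20 mm wide), 21 mm above the worktop; the lens must be above this point.
- flap (a joint): Angle of the dark steel window flap: 0 shut, level, tab behind the rim (end stop); pi/2 upright; starts at 1.7 to 2.0, leaning back away from the robot. A stiff hinge (friction about 0.035 N m, no latch) keeps it where it is left, so it must be pushed all the way down; about 1 N at the free edge moves it.
- flap_hinge (a point): Middle of the flap's hinge axis, 26.5 mm above the worktop, at stage x +47 mm; the axis runs along the stage's y. At angle a the flap's free edge lies at stage offset (x, z) = (-94 cos a, +94 sin a) mm from here.
- flap_edge (a point): Middle of the flap's free edge, 94 mm from the hinge axis. The flap is a frame 64 mm wide, 5 mm thick (2.5 mm either side of this plane) with a clear pane; a 40 mm wide tab at the free edge reaches 9 mm from this plane on the under side. Shut, its top is 29 mm above the worktop.
- marker_tip (a point): Tip of the aluminium blade of the height marker on the gauge post: level, 3 mm thick, pointing along the stage's -y at the card, the tip 45 mm to the +y side of the stage's middle. Its mid-thickness, 70 to 102 mm above the worktop and drawn anew each time, is the focal height. The marker is held by 3 N friction and must not be shifted.
- loupe: Hand loupe lying flat on the worktop, loose, black, about 50 to 100 g. A flat-sided straight handle, 13 mm wide and 14 mm high, runs along its x from -54 to +36 mm, then a short neck and a round lens ring. Origin on the under side, below the middle of the handle; z up when flat; +x points to the lens. Starts with +x roughly away from the robot.
- lens (a point): Centre of the loupe's lens: 70 mm along the loupe's +x from its origin and 7 mm above its under side, at mid-thickness of the lens ring (56 mm outer diameter, 14 mm high).
- cup: Bystander: clear sample cup, 50 mm wide, 87 mm high, standing beyond and to the right of the stage. Origin under its middle. Leave it.
- bench_timer: Bystander: bench timer lying on its back, 58 x 66 x 18 mm, between the robot and the stage. Origin under its middle. Leave it.
- bottle: Bystander: small reagent bottle, 33 mm wide, 70 mm high, beyond the loupe. Origin under its middle. Leave it.

How it is judged:
On the way, in this order (a step that is already met when the one before it is completed fails the run):
1. the flap is shut (within 0.06 rad) while the loupe still lies on the worktop (value of joint flap below 0.06 rad and height (world z) of lens below 0.02 m), for 0.2 s.
2. the loupe is held level and still over the card at the marked height (horizontal distance between lens and read_point below 0.01 m and z of lens in the frame of marker_tip between -0.006 and 0.006 m and angle between loupe's own z axis and vertical below 0.12 rad and contact force between the fingers and loupe above 1 N and contact force between loupe and stage below 0.1 N and linear speed of loupe below 0.02 m/s and value of joint flap below 0.06 rad), for 0.5 s.
At the end, for the whole second after the job is handed in: Flap shut within 0.06 rad; lens centre within 10 mm of the card's middle seen from above and within 6 mm of the marker blade's height; loupe tilted less than 0.12 rad, slower than 20 mm/s, gripped by the fingers and not touching the stage, flap or marker; marker within 8 mm of where it was (all of step 2 and distance of marker_tip from where it was at the start of the episode below 0.008 m); the arm keeps its last pose, push and grip.
It fails at once if the cup is moved more than 25 mm (distance of cup from where it was at the start of the episode above 0.025 m).
It fails at once if the bench timer is moved more than 25 mm (distance of bench_timer from where it was at the start of the episode above 0.025 m).
It fails at once if the bottle is moved more than 25 mm (distance of bottle from where it was at the start of the episode above 0.025 m).
It fails at once if the marker is shifted more than 8 mm (distance of marker_tip from where it was at the start of the episode above 0.008 m).
It also fails if it takes over 50 s, if anything falls off the work surface, if the arm or the gripper's body presses on something with over 40 N, if the wrist force passes 120 N, or if a joint passes its speed limit or range.

## Robot

A 7-joint arm with a two-finger parallel gripper is mounted at the origin on a cart in front of the work surface, level with it; the furniture and walls round the work are solid. World frame = base frame: x ahead of the robot, y to its left, z up, the work surface at z = 0. Lengths are in m, angles in rad, forces in N, time in s.
With the tool pointing down it reaches from about 0.35 to 0.9 m from the base axis. Payload 8.1 kg.
Tool frame: the origin (TCP) lies at the very end of the fingers, on their centre line; the grasp point (between the pads) lies arm.grip_point_offset behind it (arm.grip_point_offset is the distance from the TCP to the grasp point, in m); z points along the fingers, y is the line along which they close (so a half turn about z gives the same grasp; the last joint's range is limited). The gripper opens to 92 mm and grips with 3 to 60 N. Pads are 19 mm wide; open, the fingers measure 130 mm over their backs; the gripper's body (75 mm by 190 mm) begins 47 mm behind the grasp point.
Start: joints at [-1.27, 0.434, 0.025, 1.573, -0.012, 1.134, -0.075], TCP at [0.246, 0.575, 0.227] pointing down, gripper open.
Joint ranges: [-2.62, 2.62], [-0.44, 2.09], [-1.27, 1.32], [0.08, 2.57], [-1.32, 4.46], [0.12, 2], [-2.74, 2.74]. Speed limits (rad/s): [2.22, 2.22, 3.01, 3.01, 3.14, 3.14, 3.14].

## Interface

Orientations are given as a rotation vector (axis times angle).
In Python, from cell import arm gives the robot as it stands. The module is installed in compiled form; this text tells all that it offers.
- The arm moves only by the shell command python3 -m creep 'ROWS' [OPENING] [FORCE]. ROWS is JSON, a list of rows, each a list of 6 numbers: the shift along the tool's x, y, z scaled (see below), then the turn, a rotation vector about the tool's x, y, z scaled (see below). A call has 1 to 20 rows; each row shifts and turns the commanded pose from where the row before left it, along the tool's axes as they then stand; what a row does not reach is not made up. The controller multiplies each number of a shift by 0.4 m and each number of a turn by 120 degrees. A row lasts 1/12 s, in which the tool goes at most 41.7 mm and 7.16 degrees, less where a joint would pass 70% of its speed; a pose out of reach is approached as far as the arm can. A call with a number of a shift or a turn outside -1 to 1 is refused whole. A call with a gripper value outside its range is refused whole. OPENING is the closure, from -1 (fully open) to 1 (shut), set as the call begins (- or left out, the last holds). The fingers move at their own pace and stop on an object; FORCE is the grip in N (left out, the last holds). Time passes only in rows, so rows that do not move let the fingers close. It gives the time, the measured TCP pose, the force, the opening and the grip force at its end, in the units of the state.
- arm.observe(): the state, without advancing time (a new reading comes with each control period).
- arm.get_image(name): name is "scene" or "top"; returns a dict with "frame" (400x640x3 uint8, red, green, blue), "intrinsics" (3x3 intrinsics, pixels), "rvec" (rotation vector, rad) and "tvec" (3), from world to camera coordinates, as OpenCV has them. Camera axes: x right, y down, z forward; pixel columns grow to the right and rows downward; lengths in m; the calibration is good to about 2 mm. A picture is of the moment at which its call begins. There is no depth.
- arm.sign_off(): hands the job in; it is judged then, once.
The state is a dict: "clock": time; "joints": joint angles; "dq": joint speeds; "joint_efforts": joint torques, N m; "position": TCP position; "ee_rot": TCP orientation; "force": force on the tool from outside, world axes, zero at the start; "ft_torque": the same for the moment, N m; "width": opening from 0.0 (shut) to 1.0 (fully open); "gripper_force": force on a finger pad.
Only numpy, scipy, OpenCV 4.12 (cv2) and the standard library are available. Lean on these libraries where they do the work, as an engineer would, in place of code of your own. Each camera call takes 0.05 s, during which the arm holds its last target. There are 200 camera calls.

## Working session

There is one attempt and no reset: what is moved stays moved. The work goes in short steps, Python scripts to look and compute and a shell command to move; the robot and the scene stay as the last step left them, time stands still between calls to the robot, and variables do not carry over. Pictures are saved under pics/ and viewed, at most 10 in all, crops included, and the job is handed in when it is done.

```bash
mkdir -p pics
cat > h.py <<'E'
import numpy as np, cv2
from cell import arm
from scipy.spatial.transform import Rotation as R
def shot(n,save=None):
    d=arm.get_image(n)
    if save: cv2.imwrite('pics/'+save,cv2.cvtColor(d['frame'],cv2.COLOR_RGB2BGR))
    return d
def ray(d,uv):
    M=R.from_rotvec(np.ravel(d['rvec'])).as_matrix();t=np.ravel(d['tvec'])
    v=M.T@np.linalg.inv(d['intrinsics'])@np.array([uv[0],uv[1],1.]);return -M.T@t,v/np.linalg.norm(v)
def onz(d,uv,z):
    o,v=ray(d,uv);return o+v*(z-o[2])/v[2]
def tri(d1,u1,d2,u2):
    o1,v1=ray(d1,u1);o2,v2=ray(d2,u2)
    s=np.linalg.lstsq(np.c_[v1,-v2],o2-o1,rcond=None)[0]
    a,b=o1+v1*s[0],o2+v2*s[1];return (a+b)/2,np.linalg.norm(a-b)
def proj(d,p):
    return cv2.projectPoints(np.array(p,float).reshape(-1,3),np.array(d['rvec'],float),np.array(d['tvec'],float),np.array(d['intrinsics'],float),None)[0].reshape(-1,2)
E
python3 - <<'E'
from h import *
import pickle
D={n:shot(n,n+'0.png') for n in('scene','top')}
pickle.dump(D,open('d0.pkl','wb'))
for n in D: print(n,ray(D[n],(320,200)),D[n]['intrinsics'])
s=arm.observe();print(s,arm.grip_point_offset)
E
```

```text
scene (array([-0.2178455 , -0.65293098,  0.70869942]), array([ 0.70925528,  0.38380795, -0.59131075])) [[513.09567463   0.         315.66702365]
 [  0.         513.09567463 199.19524748]
 [  0.           0.           1.        ]]
top (array([ 0.36510053, -0.25112362,  1.20445481]), array([ 0.1372978 ,  0.01511616, -0.99041447])) [[517.07701716   0.         326.25806793]
 [  0.         517.07701716 195.16338955]
 [  0.           0.           1.        ]]
{'clock': 0.1, 'joints': array([-1.26961792,  0.43511839,  0.02497419,  1.57399482, -0.01162386,
        1.13394292, -0.07509802]), 'dq': array([ 0.00010087, -0.00165135, -0.00046116, -0.00058771, -0.00092772,
        0.00014882,  0.00090517]), 'joint_efforts': array([ 2.66467730e-03, -6.69112301e+01,  9.87448320e-01, -3.15145719e+01,
       -6.05992251e-02,  3.74213350e-02,  9.92851983e-05]), 'position': array([0.24542987, 0.5743251 , 0.22604948]), 'ee_rot': array([-6.30040279e-01, -3.07759721e+00,  2.05413926e-03]), 'force': array([ 0.12759655, -0.4758575 , -0.97930407]), 'ft_torque': array([ 0.02307749, -0.01886463,  0.0962158 ]), 'gripper_force': 0.0, 'width': 0.9999317609117069} 0.0188
```

View pics/scene0.png

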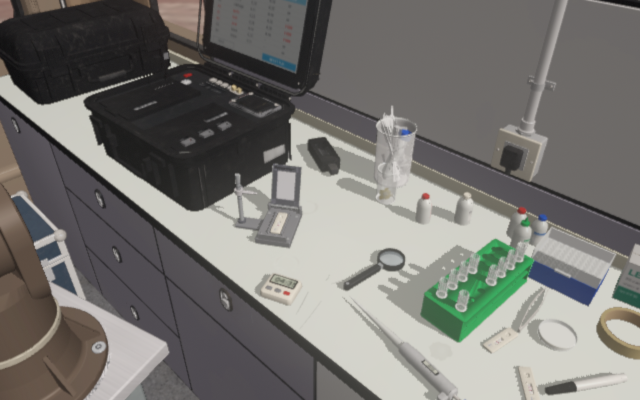

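View pics/top0.png

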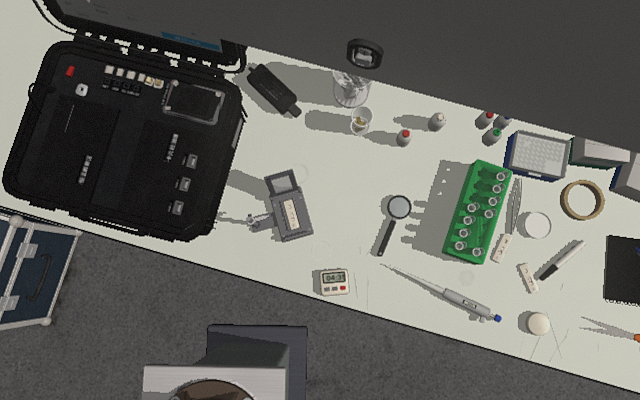

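The scene view shows the stage near (278,225), with its flap up at (286,185) and the gauge post at (240,205). The timer is at (282,288) and the loupe runs (345,285)–(405,260). In the top view the stage is at (290,215), the post near (255,220), and the loupe runs (380,252)–(400,205). I'll enlarge both.

```bash
python3 - <<'E'
import cv2
a=cv2.imread('pics/top0.png')[155:265,205:335]; cv2.imwrite('pics/topc.png',cv2.resize(a,None,fx=5,fy=5,interpolation=cv2.INTER_CUBIC))
a=cv2.imread('pics/scene0.png')[155:255,225:325]; cv2.imwrite('pics/scenec.png',cv2.resize(a,None,fx=6,fy=6,interpolation=cv2.INTER_CUBIC))
E
python3 - <<'E'
from h import *
import pickle
D=pickle.load(open('d0.pkl','rb'));t=D['top']
for n,uv,z in [('timer',(334,282),.018),('bottleR',(404,137),.07),('cup',(361,121),.087),('stage',(291,216),.021),('lens',(399,207),.014),('hend',(381,252),.014)]: print(n,onz(t,uv,z).round(3))
g=cv2.cvtColor(t['frame'],cv2.COLOR_RGB2GRAY)[190:262,365:415]
m=(g<90).astype(np.uint8)
n,l,st,c=cv2.connectedComponentsWithStats(m)
for i in range(1,n):
    if st[i,4]>20: print(st[i],c[i])
print('\n'.join(''.join('#' if v<60 else '+' if v<100 else '.' for v in r) for r in g))
E
```

```text
timer [ 0.343 -0.268  0.018]
bottleR [ 0.669 -0.42   0.07 ]
cup [ 0.7   -0.322  0.087]
stage [ 0.491 -0.167  0.021]
lens [ 0.517 -0.416  0.014]
hend [ 0.412 -0.375  0.014]
[ 22   5  24  24 116] [32.61206897 17.02586207]
[ 12  30  19  36 198] [20.88383838 47.2979798 ]
..................................................
..................................................
..................................................
..................................................
..................................................
................................++++..............
............................+##########+..........
...........................+##+.....++##+.........
..........................##+..........+##+.......
.........................##+............+##.......
........................+#...............+##......
........................#+................+#+.....
.......................+#..................+#.....
.......................#+...................#+....
......................+#+...................##....
......................+#+...................+#....
................
[... 2139 characters left out ...]
.######..............................
..............#####+..............................
.............+#####...............................
.............##+##+...............................
.............#+.+#+...............................
............#+...#................................
............##+.++................................
............+####.................................
..................................................
..................................................
..................................................
..................................................
..................................................
..................................................
```

View pics/topc.png

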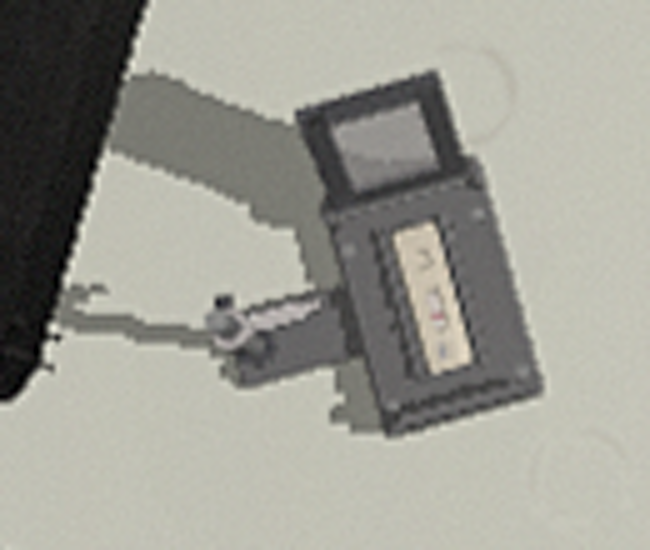

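View pics/scenec.png

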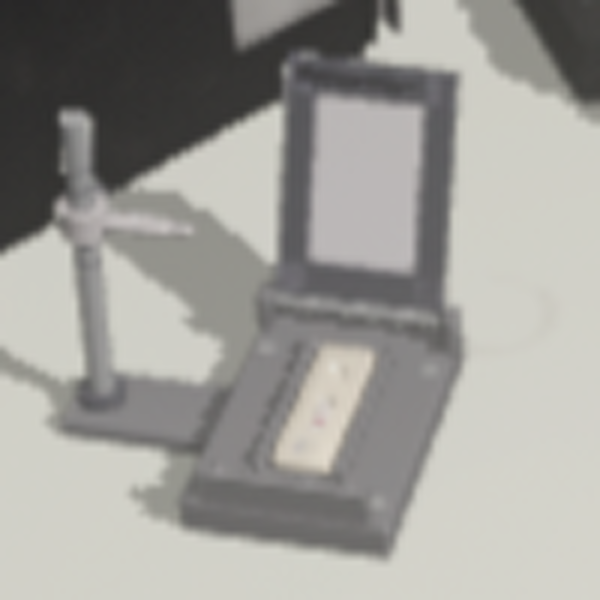

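The top crop shows the card centred near crop (432,299), the blade tip at (327,298) and the flap's free edge from (296,112) to (437,70). The scene crop shows the tip at (192,230) and the flap edge from (285,60) to (458,72).

Run:
```python
from h import *
import pickle
D=pickle.load(open('d0.pkl','rb'));t,s=D['top'],D['scene']
T=lambda p:((p[0]+.5)/5-.5+205,(p[1]+.5)/5-.5+155)
S=lambda p:((p[0]+.5)/6-.5+225,(p[1]+.5)/6-.5+155)
ct=np.array([onz(t,T(p),.021) for p in[(392,235),(432,222),(474,362),(430,376)]])
cs=np.array([onz(s,S(p),.021) for p in[(318,345),(375,348),(335,470),(275,466)]])
for c in(ct,cs):
    v=(c[0]+c[1]-c[2]-c[3])/2; print('card',c.mean(0).round(4),'len',np.linalg.norm(v).round(4),'yaw',np.arctan2(v[1],v[0]).round(3))
c=(ct.mean(0)+cs.mean(0))/2
print('tip',tri(t,T((327,298)),s,S((192,230))))
e1=tri(t,T((296,112)),s,S((285,60)));e2=tri(t,T((437,70)),s,S((458,72)));print('edge',e1,e2)
h=[ ('far-right corner top',T((543,390)),.016),('near left',T((388,435)),.016)]
for n,p,z in h: print(n,onz(t,p,z).round(4))
# loupe: ring centre via ellipse of outer pixels; handle axis
g=cv2.cvtColor(t['frame'],cv2.COLOR_RGB2GRAY);m=(g<100).astype(np.uint8);m[:190]=0;m[262:]=0;m[:,:365]=0;m[:,415:]=0
r=m.copy();r[219:]=0;el=cv2.fitEllipse(cv2.convexHull(np.argwhere(r)[:,::-1].astype(np.float32)));print(el)
L=onz(t,el[0],.010);hm=m.copy();hm[:222]=0;P=np.array([onz(t,q,.012)[:2] for q in np.argwhere(hm)[:,::-1]])
v=np.linalg.svd(P-P.mean(0))[2][0];v*=np.sign(v[0]);pr=(P-P.mean(0))@v
print('lens',L.round(4),'handle mean',P.mean(0).round(4),'yaw',np.arctan2(v[1],v[0]),'yaw2',np.arctan2(*(L[:2]-P.mean(0))[::-1]),'ext',pr.min(),pr.max(),'lens dist',(L[:2]-P.mean(0))@v)
print(R.from_rotvec(arm.observe()['ee_rot']).as_matrix().round(3))
```

```text
card [ 0.4948 -0.167   0.021 ] len 0.0678 yaw 0.303
card [ 0.4936 -0.1686  0.021 ] len 0.07 yaw 0.354
tip (array([ 0.48555879, -0.12429949,  0.08755213]), np.float64(0.0044597922425345755))
edge (array([ 0.56395244, -0.11167757,  0.11014192]), np.float64(0.0021859487097073645)) (array([ 0.58315314, -0.1725352 ,  0.11332185]), np.float64(0.0009719486352716471))
far-right corner top [ 0.4539 -0.2188  0.016 ]
near left [ 0.432  -0.1482  0.016 ]
((398.68890380859375, 206.6754913330078), (23.58633041381836, 24.144668579101562), 85.73636627197266)
lens [ 0.5183 -0.4163  0.01  ] handle mean [ 0.4449 -0.3863] yaw -0.39808206615013625 yaw2 -0.3888813262432182 ext -0.04418229870648014 0.042490120312733186 lens dist 0.0792538642062796
[[-0.92   0.393 -0.   ]
 [ 0.393  0.92  -0.001]
 [-0.    -0.001 -1.   ]]
```

```bash
python3 -m creep '[[-0.0515,-0.078,-0.014,0,0,0],[-0.0515,-0.078,-0.014,0,0,0],[-0.0515,-0.078,-0.014,0,0,0],[-0.0515,-0.078,-0.014,0,0,0],[-0.0515,-0.078,-0.014,0,0,0],[-0.0515,-0.078,-0.014,0,0,0],[-0.0515,-0.078,-0.014,0,0,0],[-0.0515,-0.078,-0.014,0,0,0],[-0.0515,-0.078,-0.014,0,0,0],[-0.0515,-0.078,-0.014,0,0,0],[-0.0515,-0.078,-0.014,0,0,0],[-0.0515,-0.078,-0.014,0,0,0],[-0.0515,-0.078,-0.014,0,0,0],[-0.0515,-0.078,-0.014,0,0,0],[-0.0515,-0.078,-0.014,0,0,0],[-0.0515,-0.078,-0.014,0,0,0],[-0.0515,-0.078,-0.014,0,0,0]]' 1 20
cat > n.py <<'E'
# n.py x y z tooly_deg : remaining shift (tool axes, scaled total) and turn, from measured pose
import sys
from h import *
s=arm.observe();M=R.from_rotvec(s['ee_rot']);p=s['position']
g=[float(a) for a in sys.argv[1:5]]
ang=np.radians(g[3]);ty=np.array([np.cos(ang),np.sin(ang),0]);tz=np.array([0,0,-1.]);W=np.c_[np.cross(ty,tz),ty,tz]
d=M.inv().apply(np.array(g[:3])-p)
print('pos',p.round(4),'joints',s['joints'].round(2),'force',s['force'].round(1),'w',round(s['width'],3),'gf',round(s['gripper_force'],1),'t',s['clock'])
print('shift scaled',(d/.4).round(4),'len',np.linalg.norm(d).round(4),'turn scaled',((M.inv()*R.from_matrix(W)).as_rotvec()/np.radians(120)).round(4))
print('shift scaled in final axes',(W.T@(np.array(g[:3])-p)/.4).round(4))
E
python3 n.py .615 -.146 .30 17.2
```

```text
clock: 1.52
position: [0.3587, -0.0526, 0.3221]
ee_rot: [0.63, 3.078, 0.001]
force: [1.6, 0.7, -0.2]
width: 0.004
gripper_force: 0.0
pos [ 0.3587 -0.0526  0.3221] joints [-0.67 -0.16  0.58  2.01  0.09  1.27  1.05] force [ 1.6  0.7 -0.2] w 0.004 gf 0.0 t 1.5167
shift scaled [-0.6809  0.0371  0.0553] len 0.2737 turn scaled [ 3.000e-04 -2.000e-04  4.138e-01]
shift scaled in final axes [-0.4125  0.543   0.0554]
```

```bash
python3 -m creep '[[0,0,0,0,0,0.0591],[0,0,0,0,0,0.0591],[0,0,0,0,0,0.0591],[0,0,0,0,0,0.0591],[0,0,0,0,0,0.0591],[0,0,0,0,0,0.0591],[0,0,0,0,0,0.0591],[-0.0516,0.0679,0.007,0,0,0],[-0.0516,0.0679,0.007,0,0,0],[-0.0516,0.0679,0.007,0,0,0],[-0.0516,0.0679,0.007,0,0,0],[-0.0516,0.0679,0.007,0,0,0],[-0.0516,0.0679,0.007,0,0,0],[-0.0516,0.0679,0.007,0,0,0],[-0.0516,0.0679,0.007,0,0,0]]'
python3 n.py .615 -.146 .088 17.2; python3 -c "
from h import *
shot('scene','s1.png')"
```

```text
clock: 2.77
position: [0.617, -0.1444, 0.2985]
ee_rot: [-1.862, -2.529, 0.001]
force: [-0.1, -0.3, 0.9]
width: 0.003
gripper_force: 0.0
pos [ 0.617  -0.1444  0.2985] joints [-0.28  0.45  0.65  1.48 -0.27  1.31  0.7 ] force [-0.1 -0.3  0.9] w 0.003 gf 0.0 t 2.7667
shift scaled [-0.0028 -0.0054  0.5263] len 0.2105 turn scaled [-0.0005 -0.0003  0.0005]
shift scaled in final axes [-0.0025 -0.0059  0.5263]
```

View pics/s1.png

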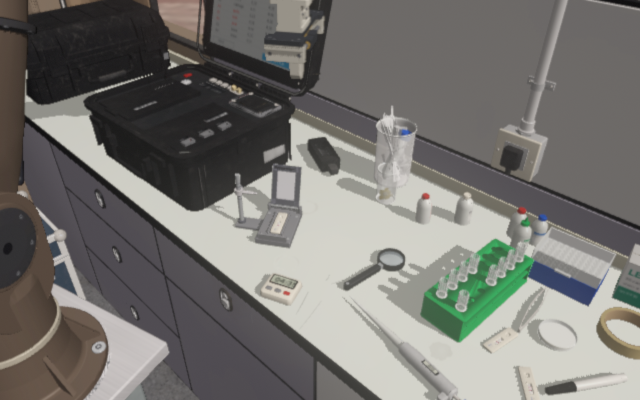

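The gripper is seen at (290,50), in the air behind and above the flap, and clear of it.

```bash
python3 -m creep '[[0,0,0.0877,0,0,0],[0,0,0.0877,0,0,0],[0,0,0.0877,0,0,0],[0,0,0.0877,0,0,0],[0,0,0.0877,0,0,0],[0,0,0.0877,0,0,0]]'
python3 n.py .615 -.146 .088 17.2; python3 -c "
from h import *
d=shot('scene');f=d['frame'][120:270,200:360];cv2.imwrite('pics/s2.png',cv2.cvtColor(cv2.resize(f,None,fx=4,fy=4),cv2.COLOR_RGB2BGR))"
```

```text
clock: 3.32
position: [0.6152, -0.1438, 0.0872]
ee_rot: [-1.864, -2.529, 0.0]
force: [0.8, 0.3, -0.1]
width: 0.004
gripper_force: 0.0
pos [ 0.6152 -0.1438  0.0872] joints [-0.21  0.63  0.55  1.74 -0.41  0.89  0.81] force [ 0.8  0.3 -0.1] w 0.004 gf 0.0 t 3.3167
shift scaled [-0.0052 -0.002  -0.002 ] len 0.0024 turn scaled [-0.0002 -0.0001  0.0002]
shift scaled in final axes [-0.0052 -0.002  -0.002 ]
```

View pics/s2.png

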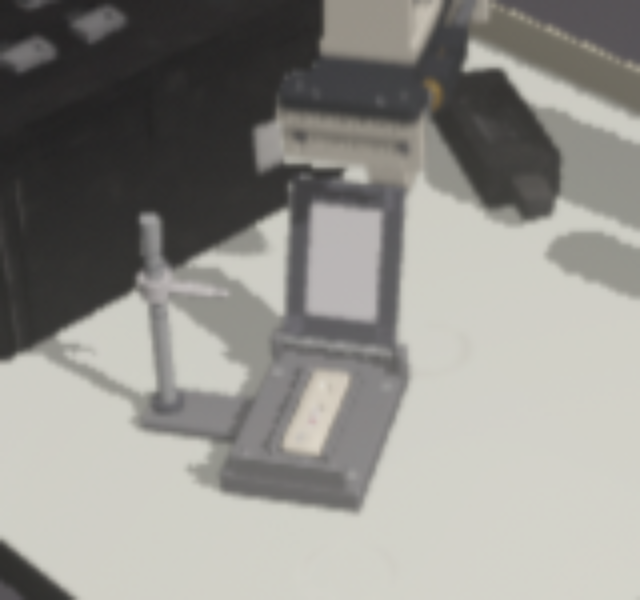

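```bash
python3 -m creep '[[0,-0.034,0,0,0,0],[0,-0.034,0,0,0,0],[0,-0.034,0,0,0,0],[0,-0.034,0,0,0,0],[0,-0.0211,-0.0025,0,0,0],[0,-0.0211,-0.0025,0,0,0],[0,-0.0218,0.004,0,0,0],[0,-0.0218,0.004,0,0,0],[0,-0.0234,0.0076,0,0,0],[0,-0.0234,0.0076,0,0,0]]'
python3 n.py .508 -.174 .0806 17.2; python3 -c "
from h import *
d=shot('scene');f=d['frame'][120:270,200:360];cv2.imwrite('pics/s3.png',cv2.cvtColor(cv2.resize(f,None,fx=4,fy=4),cv2.COLOR_RGB2BGR))"
```

```text
clock: 4.2
position: [0.5123, -0.1759, 0.0815]
ee_rot: [1.863, 2.529, 0.0]
force: [0.9, -0.7, 0.5]
width: 0.008
gripper_force: 0.2
pos [ 0.5123 -0.1759  0.0815] joints [-0.17  0.51  0.55  1.97 -0.39  0.76  0.92] force [ 0.9 -0.7  0.5] w 0.008 gf 0.2 t 4.2
shift scaled [ 0.0079 -0.0089  0.0023] len 0.0048 turn scaled [0.0001 0.     0.0003]
shift scaled in final axes [ 0.0078 -0.0089  0.0023]
```

View pics/s3.png

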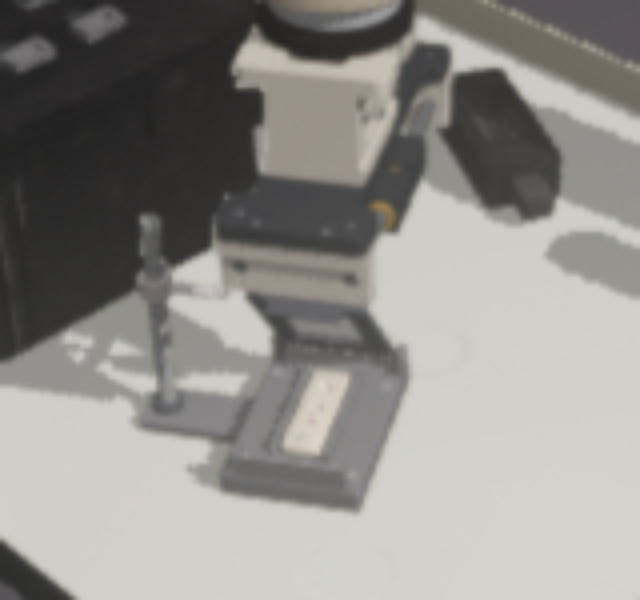

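The flap is following and now leans forward under the gripper. The marker's blade at (200,290) is undisturbed.

```bash
python3 -m creep '[[0,-0.024,0.0149,0,0,0],[0,-0.024,0.0149,0,0,0],[0,-0.0155,0.0226,0,0,0],[0,-0.0155,0.0226,0,0,0],[0,-0.0069,0.027,0,0,0],[0,-0.0069,0.027,0,0,0],[0,0,0.006,0,0,0],[0,0,0,0,0,0],[0,0,0,0,0,0]]'
python3 n.py .477 -.185 .029 17.2
```

```text
clock: 5.0
position: [0.4767, -0.1872, 0.0284]
ee_rot: [-1.865, -2.528, -0.001]
force: [-6.0, 2.4, 21.5]
width: 0.004
gripper_force: 10.4
pos [ 0.4767 -0.1872  0.0284] joints [-0.08  0.56  0.49  2.08 -0.45  0.61  1.02] force [-6.   2.4 21.5] w 0.004 gf 10.4 t 5.0
shift scaled [ 0.0051  0.0024 -0.0016] len 0.0023 turn scaled [ 0.0001 -0.0004 -0.0003]
shift scaled in final axes [ 0.0051  0.0024 -0.0016]
```

```bash
python3 -m creep '[[0,0,0,0,0,0],[0,0,0,0,0,0],[0,0,-0.085,0,0,0],[0,0,-0.085,0,0,0],[0,0,-0.085,0,0,0],[0,0,-0.085,0,0,0],[0,0,-0.085,0,0,0]]' -1
python3 n.py .4500 -.3885 .12 67.2; python3 -c "
from h import *
import pickle
d=shot('scene');pickle.dump(d,open('d1.pkl','wb'));f=d['frame'][160:260,215:325];cv2.imwrite('pics/s4.png',cv2.cvtColor(cv2.resize(f,None,fx=6,fy=6,interpolation=cv2.INTER_CUBIC),cv2.COLOR_RGB2BGR))
yaw=.30;x=np.array([np.cos(yaw),np.sin(yaw),0]);y=np.array([-x[1],x[0],0]);c=np.array([.494,-.168,0])
for z in(.07,.08,.085,.09,.1):
  P=c+y*.045+[0,0,z];print(z,((proj(d,[P,c+y*.085+[0,0,z]])-[215,160]+.5)*6-.5).round(1).tolist())
print('post top',((proj(d,[c+y*.085+[0,0,.13],c+y*.085])-[215,160]+.5)*6-.5).round(1))
fe=c-x*.047+[0,0,.029];print('edge corners',((proj(d,[fe+y*.032,fe-y*.032])-[215,160]+.5)*6-.5).round(1))"
```

```text
clock: 5.58
position: [0.4765, -0.187, 0.1987]
ee_rot: [-1.864, -2.528, 0.001]
force: [0.8, 0.7, -0.0]
width: 0.466
gripper_force: 0.0
pos [ 0.4765 -0.187   0.1987] joints [-0.25  0.31  0.67  1.92 -0.23  0.99  0.83] force [ 0.8  0.7 -0. ] w 0.466 gf 0.0 t 5.5833
shift scaled [-0.4618 -0.2119  0.1969] len 0.2179 turn scaled [-4.000e-04 -4.000e-04 -4.167e-01]
shift scaled in final axes [-0.1342 -0.49    0.1968]
0.07 [[255.5, 248.2], [146.4, 234.0]]
0.08 [[253.6, 225.0], [144.0, 210.9]]
0.085 [[252.7, 213.4], [142.7, 199.3]]
0.09 [[251.7, 201.6], [141.5, 187.6]]
0.1 [[249.8, 178.0], [139.0, 164.0]]
post top [[131.3  91.6]
 [162.8 388.8]]
edge corners [[258.9 427.6]
 [438.8 452.8]]
```

View pics/s4.png

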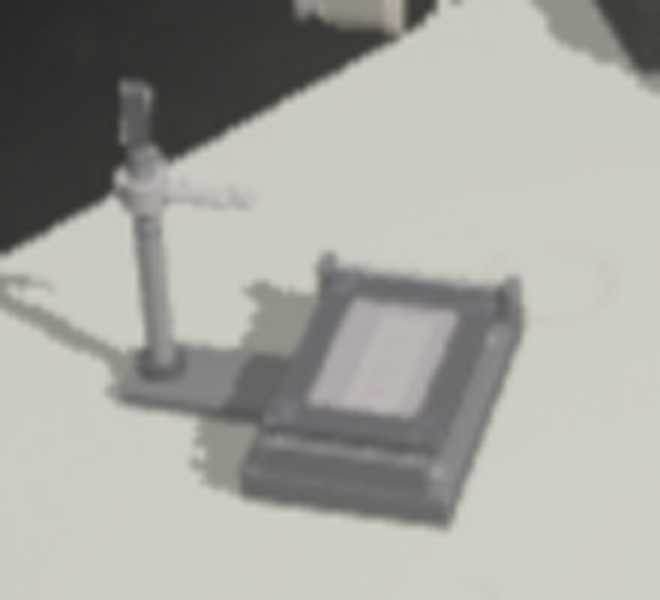

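The flap is shut: its near edge runs (262,428)–(438,450), close to the predicted shut position. The blade tip at (252,200) and post top at (136,86) give a focal height of about 0.088. Next is the loupe.

```bash
python3 -m creep '[[0,0,0,0,0,-0.0595],[0,0,0,0,0,-0.0595],[0,0,0,0,0,-0.0595],[0,0,0,0,0,-0.0595],[0,0,0,0,0,-0.0595],[0,0,0,0,0,-0.0595],[0,0,0,0,0,-0.0595],[-0.0273,-0.0817,0.0328,0,0,0],[-0.0273,-0.0817,0.0328,0,0,0],[-0.0273,-0.0817,0.0328,0,0,0],[-0.0273,-0.0817,0.0328,0,0,0],[-0.0273,-0.0817,0.0328,0,0,0],[-0.0273,-0.0817,0.0328,0,0,0],[0,0,0,0,0,0]]' -1
python3 n.py .461 -.3928 .003 67.2
```

```text
clock: 6.8
position: [0.4573, -0.4001, 0.1162]
ee_rot: [-0.632, -3.074, 0.006]
force: [-1.1, 0.4, 0.9]
width: 1.0
gripper_force: 0.0
pos [ 0.4573 -0.4001  0.1162] joints [ 0.31  0.54  0.46  1.77 -0.29  0.9   2.07] force [-1.1  0.4  0.9] w 1.0 gf 0.0 t 6.8
shift scaled [-0.0021  0.0216  0.2829] len 0.1135 turn scaled [-0.0021 -0.0013 -0.0037]
shift scaled in final axes [-0.0015  0.0204  0.283 ]
```

```bash
python3 -m creep '[[-0.001,0.0204,0,-0.002,-0.0013,-0.0037],[0,0,0.08,0,0,0],[0,0,0.07,0,0,0],[0,0,0.06,0,0,0],[0,0,0,0,0,0],[0,0,0,0,0,0]]' -1
python3 n.py .461 -.3928 .003 67.2
```

```text
clock: 7.3
position: [0.4654, -0.3836, 0.0344]
ee_rot: [0.607, 3.081, 0.008]
force: [-0.9, -0.1, 0.2]
width: 0.999
gripper_force: 0.0
pos [ 0.4654 -0.3836  0.0344] joints [ 0.34  0.64  0.39  1.84 -0.36  0.73  2.11] force [-0.9 -0.1  0.2] w 0.999 gf 0.0 t 7.3
shift scaled [ 0.0014 -0.026   0.0783] len 0.033 turn scaled [0.0026 0.     0.0043]
shift scaled in final axes [ 0.0011 -0.0256  0.0784]
```

```bash
python3 -c "
from h import *
d=shot('scene');f=d['frame'][200:320,300:450];cv2.imwrite('pics/s5.png',cv2.cvtColor(cv2.resize(f,None,fx=4,fy=4,interpolation=cv2.INTER_CUBIC),cv2.COLOR_RGB2BGR))"
```

```text
(no output)
```

View pics/s5.png

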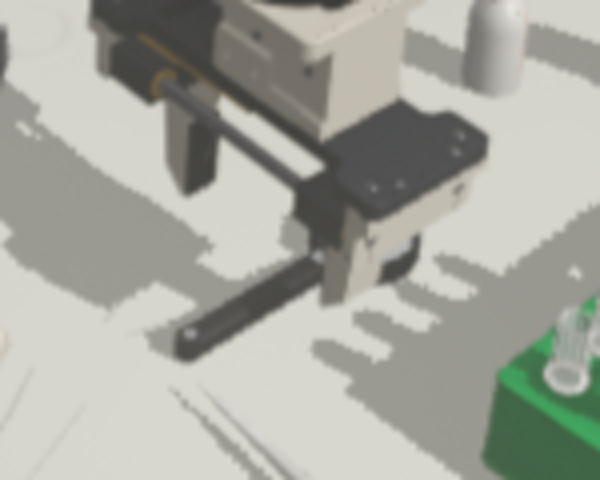

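The open fingers straddle the handle, one on each side of the bar at (180,340)–(320,270). A small correction is needed before the final descent.

```bash
python3 -m creep '[[0.001,-0.0256,0,0.0026,0,0.0043],[0,0,0.04,0,0,0],[0,0,0.036,0,0,0],[0,0,0,0,0,0],[0,0,0,0,0,0]]' -1
python3 n.py .461 -.3928 .003 67.2
```

```text
clock: 7.77
position: [0.4616, -0.3954, 0.0056]
ee_rot: [0.623, 3.076, -0.004]
force: [-0.3, 0.5, -0.1]
width: 1.004
gripper_force: 0.0
pos [ 0.4616 -0.3954  0.0056] joints [ 0.37  0.68  0.38  1.84 -0.38  0.68  2.13] force [-0.3  0.5 -0.1] w 1.004 gf 0.0 t 7.7667
shift scaled [0.004  0.0053 0.0065] len 0.0037 turn scaled [-0.0008  0.0016 -0.0009]
shift scaled in final axes [0.004  0.0053 0.0065]
```

Close enough; now I'll close the gripper.

```bash
python3 -m creep '[[0.003,0.004,0.004,0,0,0],[0,0,0,0,0,0],[0,0,0,0,0,0],[0,0,0,0,0,0],[0,0,0,0,0,0],[0,0,0,0,0,0],[0,0,0,0,0,0],[0,0,0,0,0,0],[0,0,0,0,0,0],[0,0,0,0,0,0],[0,0,0,0,0,0],[0,0,0,0,0,0]]' 1 35
python3 n.py .461 -.3928 .003 67.2
```

```text
clock: 8.77
position: [0.4611, -0.3928, 0.003]
ee_rot: [0.623, 3.077, -0.003]
force: [-0.1, -0.1, 0.1]
width: 0.178
gripper_force: 0.0
pos [ 0.4611 -0.3928  0.003 ] joints [ 0.36  0.69  0.37  1.85 -0.38  0.67  2.13] force [-0.1 -0.1  0.1] w 0.178 gf 0.0 t 8.7667
shift scaled [ 0.0002 -0.0001 -0.0001] len 0.0001 turn scaled [-0.0006  0.0013 -0.0006]
shift scaled in final axes [ 0.0002 -0.0001 -0.0001]
```

```bash
python3 -m creep '[[0,0,0,0,0,0],[0,0,0,0,0,0],[0,0,0,0,0,0],[0,0,0,0,0,0],[0,0,-0.02,0,0,0],[0,0,-0.05,0,0,0],[0,0,-0.06,0,0,0],[0,0,-0.06,0,0,0],[0,0,-0.06,0,0,0],[0,0,-0.06,0,0,0],[0,0,0,0,0,0],[0,0,0,0,0,0],[0,0,0,0,0,0],[0,0,0,0,0,0]]' 1 35
python3 - <<'E'
from h import *
t,s=shot('top','t6.png'),shot('scene','s6.png')
st=arm.observe();M=R.from_rotvec(st['ee_rot']).as_matrix();print(st['position'],st['width'],st['gripper_force'])
# crop around predicted lens
z=st['position'][2]+.004;lx=-M[:,0]; L=st['position']+.062*lx;L[2]=z
print('pred lens',L,proj(t,L),proj(s,L))
out=[]
for d in(t,s):
    u=proj(d,L)[0].astype(int);f=d['frame'][u[1]-40:u[1]+40,u[0]-60:u[0]+40];out.append(cv2.resize(f,None,fx=4,fy=4,interpolation=cv2.INTER_CUBIC));print(u-[60,40])
cv2.imwrite('pics/c6.png',cv2.cvtColor(np.hstack(out),cv2.COLOR_RGB2BGR))
E
```

```text
clock: 9.93
position: [0.4603, -0.3919, 0.1261]
ee_rot: [0.623, 3.078, -0.001]
force: [0.1, -0.2, -0.8]
width: 0.136
gripper_force: 35.0
[ 0.4602966  -0.39205344  0.12593193] 0.13718145663811565 34.97968018054962
pred lens [ 0.51741839 -0.41615942  0.12993193] [[406.50387805 199.94386304]] [[396.17119275 210.26361462]]
[346 159]
[336 170]
```

View pics/c6.png

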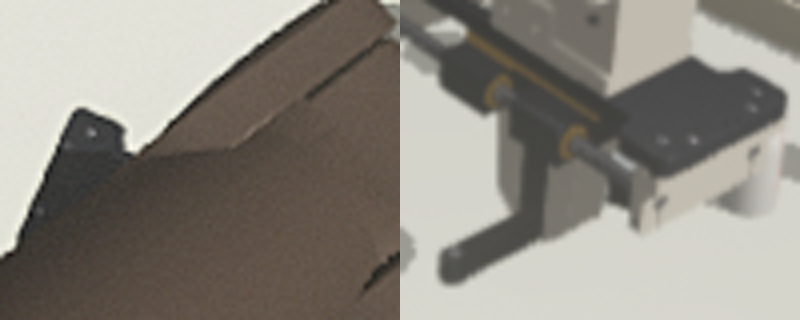

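The gripper holds the loupe by the handle: in the right half, the handle runs from (455,265) up into the fingers, with an opening of about 12.6 mm at 35 N. Next I'll carry it over to the stage.

```bash
python3 n.py .4348 -.1863 .15 67.2
```

```text
pos [ 0.4603 -0.3921  0.1259] joints [ 0.3   0.53  0.46  1.77 -0.29  0.91  2.06] force [ 0.3  0.6 -0.2] w 0.137 gf 35.0 t 10.0333
shift scaled [ 0.2587  0.4491 -0.0608] len 0.2087 turn scaled [-0.0004  0.0004 -0.0007]
shift scaled in final axes [ 0.2581  0.4495 -0.0602]
```

```bash
python3 -m creep '[[0,0,-0.03,0,0,0],[0,0,-0.03,0,0,0],[0.0258,0.0449,0,0,0,0],[0.0258,0.0449,0,0,0,0],[0.0258,0.0449,0,0,0,0],[0.0258,0.0449,0,0,0,0],[0.0258,0.0449,0,0,0,0],[0.0258,0.0449,0,0,0,0],[0.0258,0.0449,0,0,0,0],[0.0258,0.0449,0,0,0,0],[0.0258,0.0449,0,0,0,0],[0.0258,0.0449,0,0,0,0],[0,0,0,0,0,0],[0,0,0,0,0,0],[0,0,0,0,0,0],[0,0,0,0,0,0]]'
python3 n.py .4348 -.1863 .15 107.2
```

```text
clock: 11.37
position: [0.4359, -0.188, 0.1511]
ee_rot: [0.624, 3.075, -0.003]
force: [-1.1, 0.4, -1.3]
width: 0.141
gripper_force: 35.0
pos [ 0.4359 -0.188   0.1511] joints [-0.09  0.29  0.48  2.06 -0.18  0.83  1.66] force [-1.1  0.4 -1.3] w 0.141 gf 35.0 t 11.3667
shift scaled [0.0042 0.0029 0.0026] len 0.0023 turn scaled [-0.0013  0.0015 -0.3345]
shift scaled in final axes [0.0013 0.0049 0.0026]
```

```bash
python3 -m creep '[[0,0,0,0,0,-0.0418],[0,0,0,0,0,-0.0418],[0,0,0,0,0,-0.0418],[0,0,0,0,0,-0.0418],[0,0,0,0,0,-0.0418],[0,0,0,0,0,-0.0418],[0,0,0,0,0,-0.0418],[0,0,0,0,0,-0.0418],[0,0,0,0,0,0],[0,0,0,0,0,0],[0,0,0,0,0,0],[0,0,0,0,0,0]]'
python3 n.py .4348 -.1863 .084 107.2
```

```text
clock: 12.37
position: [0.4355, -0.1872, 0.1505]
ee_rot: [-0.467, 3.105, -0.004]
force: [0.2, -0.3, 0.2]
width: 0.138
gripper_force: 35.0
pos [ 0.4355 -0.1872  0.1505] joints [ 0.03  0.28  0.32  2.05 -0.12  0.83  2.29] force [ 0.2 -0.3  0.2] w 0.138 gf 35.0 t 12.3667
shift scaled [0.0013 0.0031 0.1662] len 0.0665 turn scaled [-0.0013  0.0006 -0.0008]
shift scaled in final axes [0.0011 0.0027 0.1662]
```

```bash
python3 -m creep '[[0.001,0.003,0.03,0,0,0],[0,0,0.035,0,0,0],[0,0,0.035,0,0,0],[0,0,0.035,0,0,0],[0,0,0.031,0,0,0],[0,0,0,0,0,0],[0,0,0,0,0,0],[0,0,0,0,0,0],[0,0,0,0,0,0],[0,0,0,0,0,0],[0,0,0,0,0,0],[0,0,0,0,0,0]]'
python3 n.py .4348 -.1863 .084 107.2
python3 - <<'E'
from h import *
d=shot('scene','s7.png');t=shot('top','t7.png')
st=arm.observe();M=R.from_rotvec(st['ee_rot']).as_matrix();p=st['position']
lx=-M[:,0];L=p+.062*lx;L[2]+=.004
o,v=ray(d,(0,0))
print('lens pred',L.round(4))
th=np.linspace(0,2*np.pi,73)
for dz in(.007,-.007):
    c=proj(d,[L+[.028*np.cos(a),.028*np.sin(a),dz] for a in th]);print(dz,'ring bbox',c.min(0).round(1),c.max(0).round(1))
print('tip z.088',proj(d,[[.481,-.125,.088]]),'handle end top/bottom',proj(d,[p-.062*lx+[0,0,.011],p-.062*lx+[0,0,-.003]]))
g=cv2.cvtColor(d['frame'],cv2.COLOR_RGB2GRAY)
print('\n'.join(f'{r:3d} '+''.join('#' if v<45 else '+' if v<75 else '-' if v<120 else 'o' if v<170 else '.' for v in g[r,225:310]) for r in range(172,240)))
E
```

```text
clock: 13.37
position: [0.4352, -0.186, 0.0845]
ee_rot: [-0.471, 3.104, -0.004]
force: [-0.7, 0.3, -0.2]
width: 0.139
gripper_force: 35.0
pos [ 0.4352 -0.186   0.0845] joints [ 0.07  0.38  0.29  2.12 -0.17  0.66  2.34] force [-0.7  0.3 -0.2] w 0.139 gf 35.0 t 13.3667
shift scaled [ 0.0011 -0.0003  0.0012] len 0.0007 turn scaled [-0.0014  0.0009  0.0004]
shift scaled in final axes [ 0.0011 -0.0003  0.0012]
lens pred [ 0.4943 -0.1676  0.0884]
0.007 ring bbox [263.6 185.9] [290.9 201.7]
-0.007 ring bbox [264.  191.3] [291.1 207.3]
tip z.088 [[256.68124644 193.89731991]] handle end top/bottom [[259.66758227 231.4978188 ]
 [260.12764814 237.23042534]]
172 +++++++++++++++++++++-++---+-ooo.oooooooooooooooooooooooooooooooooooo--+++++++------+
173 ++++++++++++++++++++++++++++-oooooooooooooooooooooooooooooooooooooooo--++++++--+-----
174 ++++++++++++++++++++++++++++-ooooooooooooooooooo.ooooooooooooooooooo--++-+-++--+-----
175 ++++++++++++++++++++++++++++-oooooooooooooooooooo.........oooooooooo--+++++----------
176 +++++++++++++++++++++++++++++ooooooooooooooooooooooooooooo.......oo---+--+-------
[... 4974 characters left out ...]
........oooooooooo-+++++++------------------------oooooo..............
233 ooooooooooo............ooooooooo--++++++------------------------ooooooo..............
234 oooooooooo..............oooooooo--++++++-oooooo-----------------oooooo...............
235 oooooooooo..............ooooooo----+++++--oooooooooooo---------ooooooo...............
236 ooooooooo...............ooooooo----++++----------oooooooooooooooooooo................
237 oooooooo..............ooooooooo-------------------------ooooooooooooo................
238 oooooooo................oooooo--o----------------------------oooooooo................
239 oooooooo................oooooo-------------------------------ooooooo.................
```

The pixel rows match the prediction: the handle end is at (260,232)–(260,237) and the ring's right edge at column 291. So the loupe is level and in place. I'll hold a little longer, then hand in.

```bash
python3 -m creep '[[0,0,0,0,0,0],[0,0,0,0,0,0],[0,0,0,0,0,0],[0,0,0,0,0,0],[0,0,0,0,0,0],[0,0,0,0,0,0]]' && python3 -c "
from cell import arm
print(arm.sign_off())"
```

```text
clock: 13.97
position: [0.4349, -0.186, 0.0841]
ee_rot: [-0.471, 3.104, -0.004]
force: [-0.2, 0.5, -0.6]
width: 0.133
gripper_force: 35.0
the job is handed in; nothing more can be done
None
```

I handed the job in with the flap shut and the loupe held level over the card, its lens mid-plane at about 88 mm, my reading of the marker blade's height; the sign-off gave no verdict.

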